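Right the tipped fluid bottle and latch the rack gate

ROBOT

A 6-joint arm with a two-finger parallel gripper is mounted at the origin on the work surface. World frame = base frame: x ahead of the robot, y to its left, z up, the work surface at z = 0. Lengths are in mm, angles in rad, forces in N, time in s.
With the tool pointing down it reaches from about 350 to 775 mm from the base axis. Payload 7.3 kg.
Tool frame: the origin (TCP) lies midway between the tips of the shut fingers; the grasp point (between the pads) lies 19 mm behind it; z points along the fingers, y is the line along which they close (so a half turn about z gives the same grasp; the last joint's range is limited). The gripper opens to 92 mm and grips with 3 to 60 N. Pads are 19 mm wide; open, the fingers measure 130 mm over their backs; the gripper's body (75 mm by 190 mm) begins 47 mm behind the grasp point.
Start: joints at [-1.423, 0.342, 1.524, -0, 1.275, -0.146], TCP at [152.058, -502.517, 226.741] pointing down, gripper open.
Joint ranges: [-2.53, 2.53], [-0.77, 2.02], [0.04, 2.7], [-1, 4.14], [0.28, 2.66], [-3.11, 3.11]. Speed limits (rad/s): [2.57, 2.57, 3.14, 3.14, 3.14, 3.14].

INTERFACE

Orientations are given as [roll, pitch, yaw] about the fixed x, y, z axes, in that order (R = Rz(yaw) Ry(pitch) Rx(roll)).
In Python, from plant import bot gives the robot as it stands.
- The arm moves only by the tool servo_tool, never from a script. Its argument "deltas" is a list of rows, each a list of 2 entries, a list of its own where there are three numbers: the shift along the tool's x, y, z in m, then the turn, a rotation vector about the tool's x, y, z in degrees. A call has 1 to 20 rows; each row shifts and turns the commanded pose from where the row before left it, along the tool's axes as they then stand; what a row does not reach is not made up. A row lasts 1/8 s, in which the tool goes at most 62.5 mm and 10.7 degrees, less where a joint would pass 70% of its speed; a pose out of reach is approached as far as the arm can. A call with a gripper value outside its range is refused whole. "fingers" is the opening, from 0 (shut) to 1 (fully open), set as the call begins (left out, the last holds). The fingers move at their own pace and stop on an object; the grip force is fixed at half the most. Time passes only in rows, so rows that do not move let the fingers close. It gives the time, the measured TCP pose, the force, the opening and the grip force at its end, in the units of the state.
- bot.get_obs(): the state, without advancing time (a new reading comes with each control period).
- bot.capture(name): name is "side" or "top"; returns the picture (400x640x3 uint8, red, green, blue); there is no depth.
- bot.camera_model(name): a dict with "mtx" (3x3 intrinsics, pixels), "xyz" and "rotation" of the camera in the world. Camera axes: x right, y down, z forward; pixel columns grow to the right and rows downward; lengths in mm; the calibration is good to about 2 mm. A picture is of the moment at which its call begins. camera_model takes no time and is no camera call.
- bot.close_job(): hands the job in; it is judged then, once.
The state is a dict: "time": time; "joint_positions": joint angles; "dq": joint speeds; "tau": joint torques, N m; "tool_pos": TCP position; "tcp_rot": TCP orientation; "contact_force": force on the tool from outside, world axes, zero at the start; "moment": the same for the moment, N m; "grip_width": finger opening in mm; "finger_force": force on a finger pad.
Only numpy, scipy, OpenCV 4.12 (cv2) and the standard library are available. Lean on these libraries where they do the work, as an engineer would, in place of code of your own. Each camera call takes 0.05 s, during which the arm holds its last target. There are 200 camera calls.

TASK

On the watchmaker's bench, the front bottle of the grey bottle rack has tipped over the steel sill and lies with its white cap sticking out through the open gate. Stand it upright again on the floor of its own front bay, leaving the two other bottles standing where they are and the rest of the bench undisturbed, then swing the blue gate fully shut so that it clicks past its sprung catch and stays shut by itself.

Things in the scene. Friction and masses are not known exactly. Their poses are not given: they have to be found in the camera images.
- fallen: The tipped bottle: amber, white cap, rigid, 0.11-0.22 kg, 120 mm tall; body 48 mm across to 74 mm up, neck 19 mm from 96 mm, cap 23 mm across from 104 mm. Origin: centre of base; z axis: base to cap. It starts with its lower base edge on the bay floor (it can be tipped up about that edge) and its side on the sill, 23 deg from level, cap out in front with 65 mm free below it.
- rack: Grey bottle rack (lane), fixed. Origin: on the bench under the front bay's centre; x along the lane to its back, y left, z up. Floor 12 mm up, inner width 62 mm, 6 mm side walls 50 mm high, x -61 to 245 mm. Front bay: from the steel sill (x -61 to -55, top 34 mm above bench) to a rib (x 55 to 59, 8 mm over the floor). Dark catch block outside the right wall: x -80 to -37, y to -67, 42 mm high.
- gate (a joint): Gate angle, rad: 0 fully shut on its stop, positive open (swings out to the rack's -x), up to 2.0. Starts wide open, moves freely, stays where left. In the last 0.17 rad a ball on its free edge rides over a sprung ball: up to about 10 N at point gate_push; past the crest at about 0.07 rad the spring pulls it shut.
- gate_hinge (a point): On the gate's upright hinge axis, 30 mm above the bench, at x -67, y 38 mm in the rack's frame. Axes turn with the gate and match the rack's when shut: the panel runs along -y from here, its outer face looks along -x. Opening turns it clockwise seen from above.
- gate_push (a point): On the outer face of the blue gate, 45 mm from the hinge axis, 30 mm above the bench. Axes as gate_hinge. The panel is 8 mm thick, its mid-plane through the hinge axis; it spans 3 to 72 mm from that axis (plus a ball of 6 mm radius at 74 mm) and 8 to 52 mm above the bench.
- mate_blue: A standing bottle like the tipped one, with a blue cap, in the rack behind the front bay. Origin: centre of its base.
- mate_green: A standing bottle like the tipped one, with a green cap, in the rack behind the front bay. Origin: centre of its base.
- dome: Clear dust dome on a dark wooden foot 100 mm across, 101 mm tall, on the right of the bench. Origin: centre of its underside. Leave alone.
- pot: White pot with a metal lid, 60 mm across, 55 mm tall, on the left of the bench. Origin: centre of its underside. Leave alone.
- driver: Red-handled screwdriver, 130 mm long, lying on the left of the bench. Leave alone.
- holder: Blue round movement holder, 52 mm across, 18 mm tall, on the right of the bench. Origin: centre of its underside. Leave alone.
- cup: Small steel cup, 44 mm across, 22 mm tall, on the left of the bench. Origin: centre of its underside. Leave alone.
Things that resemble listed ones, but are neither listed nor needed, are in the scene too. Leave any turquoise look-alike of the mate_green alone.

How it is judged (in metres and radians):
On the way, in this order (a step that is already met when the one before it is completed fails the run):
1. the tipped bottle stands upright on the floor of the front bay, at rest (angle between fallen's own z axis and vertical below 0.1 rad and x of fallen in the frame of rack between -0.035 and 0.035 m and y of fallen in the frame of rack between -0.015 and 0.015 m and z of fallen in the frame of rack between 0.007 and 0.017 m and linear speed of fallen below 0.02 m/s and angular speed of fallen below 0.3 rad/s), for 0.3 s.
2. the gate is shut, past its catch (value of joint gate below 0.035 rad), for 0.2 s.
At the end, for the whole second after the job is handed in: The bottle rests in the front bay, within 0.1 rad of upright, base within 5 mm of the floor and 35 mm (along the lane) and 15 mm (across) of the bay centre; the gate is shut within 0.035 rad; the other two bottles are within 0.1 rad of upright and 20 mm of where they were (all of step 1 and value of joint gate below 0.035 rad and angle between each of mate_blue, mate_green's own z axis and vertical below 0.1 rad and distance of each of mate_blue, mate_green from where it was at the start of the episode below 0.02 m); the robot touches nothing.
It fails at once if another bottle of the rack is tipped (angle between any of mate_blue, mate_green's own z axis and vertical above 0.35 rad).
It fails at once if a bystander on the bench is moved more than 30 mm (distance of any of dome, pot, driver, holder, cup from where it was at the start of the episode above 0.03 m).
It also fails if it takes over 59 s, if anything falls off the work surface, if the arm or the gripper's body presses on something with over 40 N, if the wrist force passes 120 N, or if a joint passes its speed limit or range.

## Working session

There is one attempt and no reset: what is moved stays moved. The work goes in short steps, Python scripts to look and compute and a tool call to move; the robot and the scene stay as the last step left them, time stands still between calls to the robot, and variables do not carry over. Pictures are saved under pics/ and viewed, at most 10 in all, crops included, and the job is handed in when it is done.

Besides the shell and the picture viewer there is one more tool, called after "Call:" as name(argument=value, ...), one argument or row to a line, values as JSON. servo_tool: Moves the arm, as the interface text tells. Its arguments: {"type":"object","properties":{"deltas":{"type":"array"},"fingers":{"type":"number"}},"required":["deltas"]}

```bash
mkdir -p pics; ls; python3 - <<'E'
from plant import bot
import cv2,numpy as np
for n in("top","side"):
    im=bot.capture(n); cv2.imwrite(f"pics/{n}0.png",cv2.cvtColor(im,cv2.COLOR_RGB2BGR))
    m=bot.camera_model(n); print(n,np.round(m["mtx"],1).tolist(),np.round(m["xyz"],1),np.round(m["rotation"],4).tolist())
o=bot.get_obs(); print(o["tool_pos"],o["tcp_rot"],o["time"])
E
```

```text
pics
top [[411.3, 0.0, 313.6], [0.0, 411.3, 199.8], [0.0, 0.0, 1.0]] [ 520.1   17.8 1165.8] [-3.0597, -0.0055, -1.554]
side [[446.3, 0.0, 313.4], [0.0, 446.3, 198.6], [0.0, 0.0, 1.0]] [156.5 652.5 856.6] [-2.3672, -0.0076, -2.5539]
[ 151.98571236 -502.11578883  226.10271662] [-3.14017689e+00 -2.03227699e-04  2.93816754e-01] 0.1
```

View pics/top0.png

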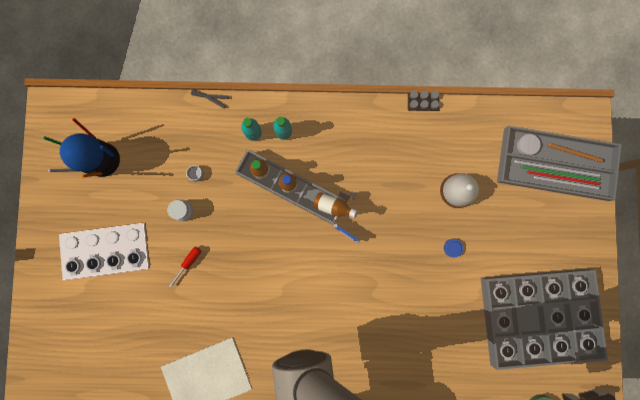

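View pics/side0.png

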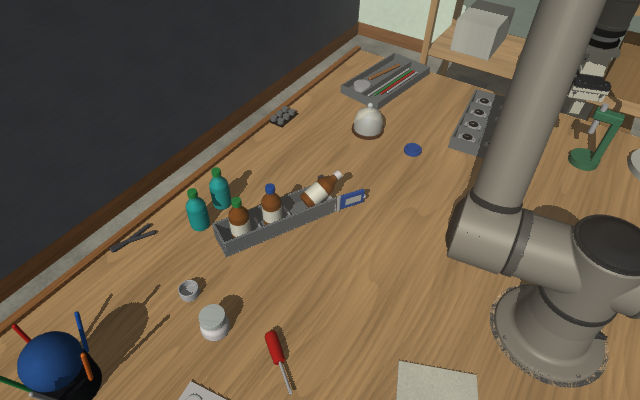

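The top view shows the rack running from (245,160) at its back to about (345,215) at its front. The fallen bottle's cap is at (352,213), the gate at (346,233), and the mates at (258,168) and (287,182). The side view shows the same layout. Next I'll zoom in on both.

```bash
python3 - <<'E'
import cv2
a=cv2.imread("pics/top0.png")[140:250,225:375]; cv2.imwrite("pics/topz.png",cv2.resize(a,None,fx=5,fy=5,interpolation=cv2.INTER_CUBIC))
a=cv2.imread("pics/side0.png")[160:260,205:375]; cv2.imwrite("pics/sidez.png",cv2.resize(a,None,fx=4.7,fy=4.7,interpolation=cv2.INTER_CUBIC))
E
```

```text
(no output)
```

View pics/topz.png

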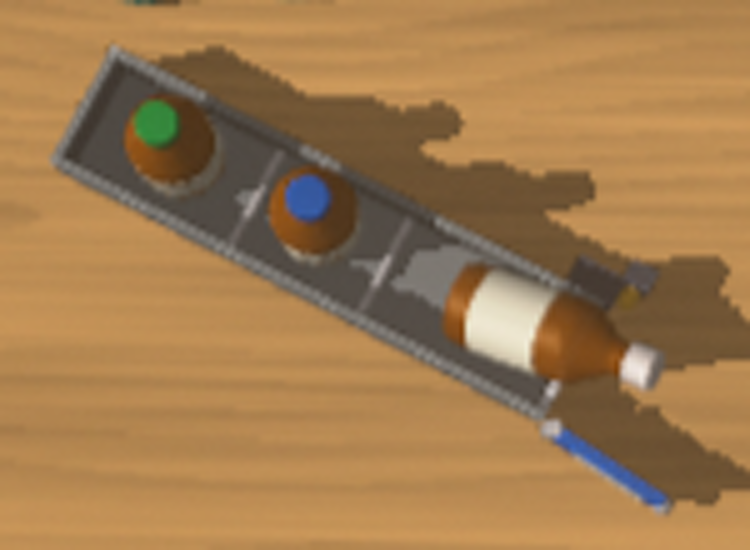

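View pics/sidez.png

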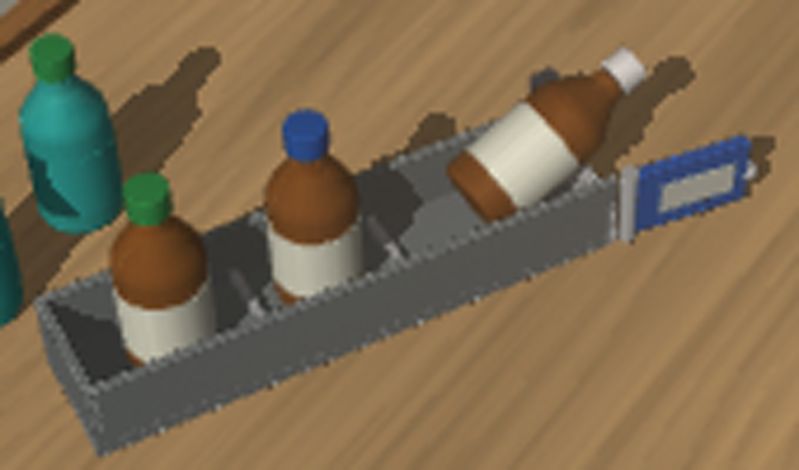

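The zooms (top at 5x from (225,140), side at 4.7x from (205,160)) give the rack wall-top corners in the top zoom: back right (112,48), back left (55,162), front left (545,415). The white cap is at (641,367). The gate runs from (552,428) to (665,505), and the blue and green caps are at (308,198) and (156,123). From these I'll compute the rack frame and the bottle's position.

```bash
cat > h.py <<'E'
import numpy as np,cv2
from scipy.spatial.transform import Rotation as R
from plant import bot
def ray(n,uv):
    m=bot.camera_model(n); r=np.array(m["rotation"],float)
    Rm=r if r.shape==(3,3) else R.from_euler("xyz",r).as_matrix()
    d=Rm@np.linalg.inv(m["mtx"])@np.array([uv[0],uv[1],1.]); return np.array(m["xyz"]),d/np.linalg.norm(d)
def onz(n,uv,z): p,d=ray(n,uv); return p+d*(z-p[2])/d[2]
def tri(a,b):
    p,d=ray("top",a);q,e=ray("side",b)
    s=np.linalg.lstsq(np.c_[d,-e],q-p,rcond=None)[0]; A=p+d*s[0];B=q+e*s[1]
    return (A+B)/2,np.linalg.norm(A-B)
E
python3 - <<'E'
from h import *
T=lambda u,v:(225+(u-2)/5,140+(v-2)/5); S=lambda u,v:(205+(u-1.85)/4.7,160+(v-1.85)/4.7)
br,bl,fl=[onz("top",T(*c),50) for c in((112,48),(55,162),(545,415))]
print("top corners",br.round(),bl.round(),fl.round(),np.linalg.norm(fl-bl),np.linalg.norm(br-bl))
X=(bl-fl)/np.linalg.norm(bl-fl); yaw=np.arctan2(X[1],X[0]); Y=np.array([-X[1],X[0],0])
for nm,c in dict(bl=(97,388),fl=(617,180),brr=(40,300)).items(): print("side",nm,onz("side",S(*c),50).round(1))
print("yaw",yaw)
O=(fl+bl)/2; L=np.linalg.norm(fl-bl); O=fl+61*X-37*Y; O[2]=0; print("O",O.round(1))
f=lambda p:np.round([(p-O)@X,(p-O)@Y,p[2]],1)
for nm,a,b in(("white",(641,367),(623,69)),("blue",(308,198),(306,127)),("green",(156,123),(149,192)),("gate_end",(665,505),(748,142)),("hinge",(552,428),(629,172))):
    p,e=tri(T(*a),S(*b)); print(nm,p.round(1),"gap",round(e,1),"rack",f(p))
print("hinge z52",f(onz("top",T(552,428),52)),"gate end z52",f(onz("top",T(665,503),52)))
E
```

```text
top corners [748. 199.  50.] [684. 228.  50.] [551. -42.  50.] 301.0407948665521 70.10833699112479
side bl [679.3 223.3  50. ]
side fl [543.1 -41.4  50. ]
side brr [741.5 196.3  50. ]
yaw 1.1108138106587526
O [610.9  -3.7   0. ]
white [574.4 -92.1  76.6] gap 4.3 rack [-95.5  -6.5  76.6]
blue [654.7  82.9 129.2] gap 4.1 rack [ 97.1  -0.8 129.2]
green [691.4 160.7 128.2] gap 5.7 rack [183.    0.9 128.2]
gate_end [ 501.6 -108.5   47. ] gap 3.5 rack [-142.5   51.4   47. ]
hinge [541.7 -46.7  52.6] gap 4.6 rack [-69.4  42.9  52.6]
hinge z52 [-67.5  41.6  52. ] gate end z52 [-140.    49.6   52. ]
```

```bash
cat >> h.py <<'E'
O=np.array([608.5,-5,0.]);YAW=1.111
X=np.array([np.cos(YAW),np.sin(YAW),0]);Y=np.array([-X[1],X[0],0])
def rk(p): p=np.asarray(p)-O; return np.round([p@X,p@Y,p[2]],1)
def need(pos,Rt):
    o=bot.get_obs(); Rc=R.from_euler("xyz",o["tcp_rot"])
    print("t",o["time"],"d tool mm",Rc.inv().apply(np.array(pos)-o["tool_pos"]).round(1),"d world",np.round(np.array(pos)-o["tool_pos"],1),"rotvec deg",(Rc.inv()*Rt).as_rotvec(degrees=True).round(1))
def tool(yaw,tilt): # tool x along yaw when down, then +tilt about tool y
    return R.from_euler("xyz",[np.pi,0,yaw])*R.from_rotvec([0,tilt,0],degrees=True)
E
python3 - <<'E'
from h import *
T=lambda u,v:(225+(u-2)/5,140+(v-2)/5); S=lambda u,v:(205+(u-1.85)/4.7,160+(v-1.85)/4.7)
for u,v,z in((461,300,34),(512,320,48),(618,357,73),(641,367,78)):
    p=onz("top",T(u,v),z);print("top",p.round(1),rk(p))
for u,v,z in((481,192,34),(522,155,48),(606,84,73),(623,69,78)):
    p=onz("side",S(u,v),z);print("side",p.round(1),rk(p))
o=bot.get_obs();Rc=R.from_euler("xyz",o["tcp_rot"]);print(Rc.as_matrix().round(2))
E
```

```text
top [613.8   4.5  34. ] [10.8 -0.5 34. ]
top [602.2 -23.3  48. ] [-19.3  -2.5  48. ]
top [581.5 -79.1  73. ] [-78.4  -8.7  73. ]
top [576.2 -90.9  78. ] [-91.3  -9.2  78. ]
side [607.5  -5.6  34. ] [-1.   0.6 34. ]
side [597.2 -30.3  48. ] [-27.7  -1.   48. ]
side [575.8 -81.   73. ] [-82.6  -4.5  73. ]
side [571.8 -91.8  78. ] [-94.1  -5.7  78. ]
[[ 0.96  0.29 -0.  ]
 [ 0.29 -0.96  0.  ]
 [ 0.   -0.   -1.  ]]
```

Call:
servo_tool(
  deltas=[
    [[0.037,-0.0147,0],[0,0,0]],
    [[0.037,-0.0147,0],[0,0,0]],
    [[0.037,-0.0147,0],[0,0,0]],
    [[0.037,-0.0147,0],[0,0,0]],
    [[0.037,-0.0147,0],[0,0,0]],
    [[0.037,-0.0147,0],[0,0,0]],
    [[0.037,-0.0147,0],[0,0,0]],
    [[0.037,-0.0147,0],[0,0,0]],
    [[0.037,-0.0147,0],[0,0,0]],
    [[0.037,-0.0147,0],[0,0,0]],
    [[0.037,-0.0147,0],[0,0,0]],
    [[0.037,-0.0147,0],[0,0,0]],
    [[0,0,0],[0,0,-8.5]],
    [[0,0,0],[0,0,-8.5]],
    [[0,0,0],[0,0,-8.5]],
    [[0,0,0],[0,0,-8.5]],
    [[0,0,0],[0,0,-8.5]],
    [[0,0,0],[0,0,-8.3]],
    [[0,0,0],[0,8,0]],
    [[0,0,0],[0,8,0]],
  ],
  fingers=1,
)

```text
time: 2.6
tool_pos: [526.3, -204.4, 226.9]
tcp_rot: [3.141, -0.284, 1.182]
contact_force: [-0.6, 0.5, -0.6]
grip_width: 91.8
finger_force: 0.0
```

```bash
python3 - <<'E'
from h import *
need([527,-204.6,129],tool(1.18,67)); print(bot.get_obs()["joint_positions"])
E
```

```text
t 2.6 d tool mm [-27.3   0.7  94. ] d world [  0.7  -0.2 -97.9] rotvec deg [-0.  50.8  0.1]
[-0.66189713  0.43373051  1.41814041  0.27849271  1.37499886 -0.33925402]
```

Call:
servo_tool(
  deltas=[
    [[0,0,0],[0,8.5,0]],
    [[0,0,0],[0,8.5,0]],
    [[0,0,0],[0,8.5,0]],
    [[0,0,0],[0,8.5,0]],
    [[0,0,0],[0,8.5,0]],
    [[0,0,0],[0,8.3,0]],
    [[0,0,0],[0,0,0]],
    [[0,0,0],[0,0,0]],
  ],
)

```text
time: 3.6
tool_pos: [526.2, -205.1, 226.9]
tcp_rot: [3.14, -1.163, 1.182]
contact_force: [-0.5, -0.1, -0.1]
grip_width: 92.0
finger_force: 0.0
```

```bash
python3 - <<'E'
from h import *
need([527,-204.6,129],tool(1.18,67));need([580,-77,70.8],tool(1.18,67)); print(bot.get_obs()["joint_positions"])
E
```

```text
t 3.6 d tool mm [-89.6   0.5  39.5] d world [  0.8   0.5 -97.9] rotvec deg [-0.   0.4  0. ]
t 3.6 d tool mm [-88.2   1.  189.4] d world [  53.8  128.1 -156.1] rotvec deg [-0.   0.4  0. ]
[-0.97411171  0.72511595  1.43183036  0.89800019  1.77440622 -0.78226377]
```

Call:
servo_tool(
  deltas=[
    [[-0.0176,0.0002,0.024],[0,0,0]],
    [[-0.0176,0.0002,0.024],[0,0,0]],
    [[-0.0176,0.0002,0.024],[0,0,0]],
    [[-0.0176,0.0002,0.024],[0,0,0]],
    [[-0.0176,0.0002,0.024],[0,0,0]],
    [[0,0,0],[0,0,0]],
    [[0,0,0],[0,0,0]],
  ],
)

```text
time: 4.47
tool_pos: [556.2, -136.0, 100.1]
tcp_rot: [3.135, -1.164, 1.188]
contact_force: [-0.1, -0.1, 0.2]
grip_width: 91.9
finger_force: 0.0
```

```bash
python3 - <<'E'
from h import *
need([580,-77,70.8],tool(1.18,67)); print(bot.get_obs()["joint_positions"])
a=bot.capture("top")[150:270,270:430];b=bot.capture("side")[110:230,280:440]
cv2.imwrite("pics/pre.png",cv2.resize(np.hstack([a,b]),None,fx=2.5,fy=2.5,interpolation=cv2.INTER_CUBIC)[:,:,::-1])
E
```

```text
t 4.475 d tool mm [-1.7 -0.5 70. ] d world [ 23.8  59.  -29.3] rotvec deg [0.  0.3 0.2]
[-0.86704555  0.87694734  1.56658989  0.95562426  1.53836199 -0.96549563]
```

View pics/pre.png

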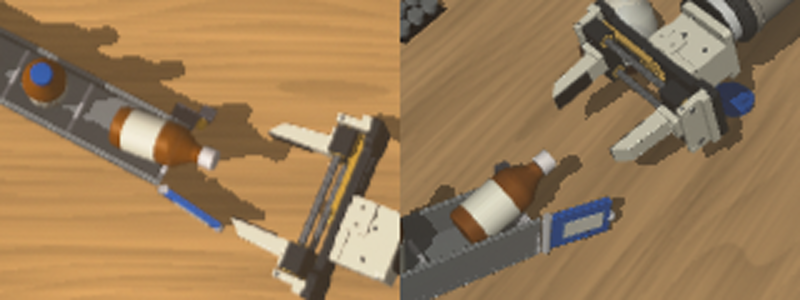

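The jaws straddle the cap line: tips at (275,133) and (235,225) in the top crop, with the cap at (208,158) between them and the gate clear. I'll advance and close.

Call:
servo_tool(
  deltas=[
    [[-0.0005,0,0.014],[0,0,0]],
    [[-0.0005,0,0.014],[0,0,0]],
    [[0,0,0.014],[0,0,0]],
    [[0,0,0.014],[0,0,0]],
    [[0,0,0.014],[0,0,0]],
    [[0,0,0],[0,0,0]],
    [[0,0,0],[0,0,0]],
  ],
)

```text
time: 5.45
tool_pos: [580.1, -76.6, 70.1]
tcp_rot: [3.141, -1.166, 1.181]
contact_force: [0.3, -0.3, -0.2]
grip_width: 92.0
finger_force: 0.0
```

Call:
servo_tool(
  deltas=[
    [[0,0,0],[0,0,0]],
    [[0,0,0],[0,0,0]],
    [[0,0,0],[0,0,0]],
    [[0,0,0],[0,0,0]],
    [[0,0,0],[0,0,0]],
    [[0,0,0],[0,0,0]],
    [[0,0,0],[0,0,0]],
    [[0,0,0],[0,0,0]],
  ],
  fingers=0,
)

```text
time: 6.45
tool_pos: [580.0, -76.4, 70.1]
tcp_rot: [3.141, -1.166, 1.181]
contact_force: [0.7, 0.1, 0.1]
grip_width: 22.3
finger_force: 30.0
```

```bash
python3 - <<'E'
from h import *
o=bot.get_obs();p=o["tool_pos"];g=p-19*R.from_euler("xyz",o["tcp_rot"]).as_matrix()[:,2]
print("grasp",g.round(1),rk(g),o["grip_width"],o["finger_force"])
a=bot.capture("top")[150:270,270:430];b=bot.capture("side")[110:230,280:440]
cv2.imwrite("pics/grip.png",cv2.resize(np.hstack([a,b]),None,fx=2.5,fy=2.5,interpolation=cv2.INTER_CUBIC)[:,:,::-1])
E
```

```text
grasp [573.4 -92.6  77.5] [-94.1  -7.4  77.5] 22.26474511554098 29.97390222674767
```

View pics/grip.png

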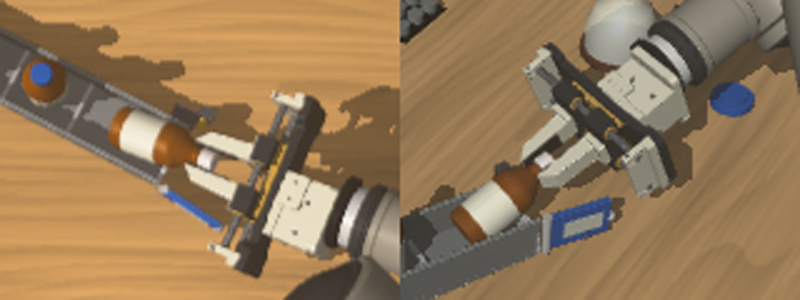

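The grip is centred on the cap: 22 mm wide at 30 N, and the bottle hasn't moved. Next I'll work out the tilt-up rows.

```bash
python3 - <<'E'
import numpy as np
N=12;s=92;r=np.radians
ph=np.linspace(23.2,90,N+1)
def tcp(i,lift=4):
    p=r(ph[i]);xe=-4-10*i/N
    return np.array([xe,12+lift*1.0])+24*np.array([np.sin(p),np.cos(p)])+s*np.array([-np.cos(p),np.sin(p)])
for i in range(N):
    d=tcp(i+1)-tcp(i);p=r(ph[i]);print(np.round([d@[np.sin(p),np.cos(p)],d@[np.cos(p),-np.sin(p)]],1),end=" ")
print((ph[1]-ph[0]),tcp(N))
E
```

```text
[8.5 2. ] [8.4 2. ] [8.3 2.1] [8.3 2.1] [8.2 2.2] [8.2 2.2] [8.1 2.3] [8.1 2.4] [8.  2.4] [8.  2.5] [8.  2.6] [8.  2.7] 5.566666666666666 [ 10. 108.]
```

Call:
servo_tool(
  deltas=[
    [[0.0037,0,-0.0016],[0,0,0]],
    [[0.0085,0,0.002],[0,-5.57,0]],
    [[0.0084,0,0.002],[0,-5.57,0]],
    [[0.0083,0,0.0021],[0,-5.57,0]],
    [[0.0083,0,0.0021],[0,-5.57,0]],
    [[0.0082,0,0.0022],[0,-5.57,0]],
    [[0.0082,0,0.0022],[0,-5.57,0]],
    [[0.0081,0,0.0023],[0,-5.57,0]],
    [[0.0081,0,0.0024],[0,-5.57,0]],
    [[0.008,0,0.0024],[0,-5.57,0]],
    [[0.008,0,0.0025],[0,-5.57,0]],
    [[0.008,0,0.0026],[0,-5.57,0]],
    [[0.008,0,0.0027],[0,-5.57,0]],
    [[0,0,0],[0,0,0]],
    [[0,0,0],[0,0,0]],
  ],
)

```text
time: 8.43
tool_pos: [613.3, 5.7, 107.5]
tcp_rot: [-3.14, -0.0, 1.18]
contact_force: [-0.9, -0.8, -1.9]
grip_width: 22.3
finger_force: 30.0
```

```bash
python3 - <<'E'
from h import *
o=bot.get_obs();p=o["tool_pos"];print(rk(p),o["contact_force"],o["grip_width"])
need(O+10*X+[0,0,107],tool(1.18,0))
a=bot.capture("top")[130:250,250:410];b=bot.capture("side")[110:230,240:400]
cv2.imwrite("pics/up.png",cv2.resize(np.hstack([a,b]),None,fx=2.5,fy=2.5,interpolation=cv2.INTER_CUBIC)[:,:,::-1])
E
```

```text
[ 11.7   0.5 107.5] [-0.92788008 -0.78922457 -1.85576575] 22.2664355046464
t 8.425 d tool mm [-1.8  0.4  0.5] d world [-0.3 -1.8 -0.5] rotvec deg [-0.1 -0.   0. ]
```

View pics/up.png

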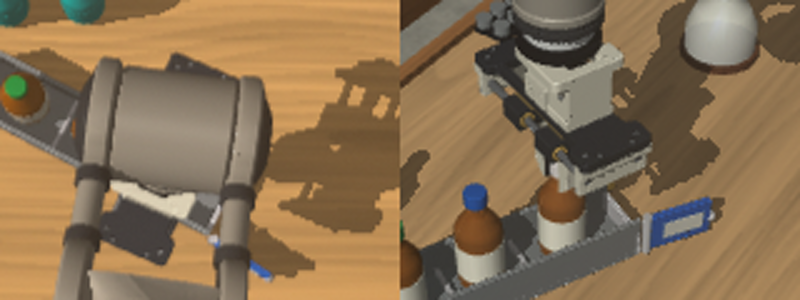

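The bottle is upright in its bay, held just above the floor (label at (560,235) in the side crop). The weight reads 1.9 N. I'll lower it until it touches.

Call:
servo_tool(
  deltas=[
    [[-0.001,0,0.0015],[0,0,0]],
    [[-0.001,0,0.0015],[0,0,0]],
    [[0,0,0],[0,0,0]],
    [[0,0,0],[0,0,0]],
  ],
)

```text
time: 9.02
tool_pos: [613.7, 3.8, 106.5]
tcp_rot: [3.139, -0.001, 1.18]
contact_force: [-1.2, 1.4, 7.0]
grip_width: 22.2
finger_force: 30.1
```

Call:
servo_tool(
  deltas=[
    [[0,0,0.001],[0,0,0]],
    [[0,0,0],[0,0,0]],
    [[0,0,0],[0,0,0]],
  ],
)

```text
time: 9.4
tool_pos: [614.0, 3.9, 106.5]
tcp_rot: [3.138, -0.001, 1.18]
contact_force: [-2.8, 2.4, 11.4]
grip_width: 22.1
finger_force: 30.1
```

Contact is made with the floor. I'll ease the load and release.

Call:
servo_tool(
  deltas=[
    [[0,0,-0.0025],[0,0,0]],
    [[0,0,0],[0,0,0]],
    [[0,0,0],[0,0,0]],
  ],
)

```text
time: 9.78
tool_pos: [613.2, 3.9, 106.5]
tcp_rot: [3.141, 0.001, 1.18]
contact_force: [-0.7, 0.3, 3.2]
grip_width: 22.4
finger_force: 30.0
```

Call:
servo_tool(
  deltas=[
    [[0,0,0],[0,0,0]],
    [[0,0,0],[0,0,0]],
    [[0,0,0],[0,0,0]],
    [[0,0,0],[0,0,0]],
    [[0,0,0],[0,0,0]],
    [[0,0,0],[0,0,0]],
  ],
  fingers=0.6,
)

```text
time: 10.52
tool_pos: [613.1, 4.1, 106.3]
tcp_rot: [3.142, 0.001, 1.18]
contact_force: [0.0, 0.8, -0.5]
grip_width: 55.0
finger_force: 0.0
```

Call:
servo_tool(
  deltas=[
    [[0,0,-0.02],[0,0,0]],
    [[0,0,-0.03],[0,0,0]],
    [[0,0,-0.04],[0,0,0]],
    [[-0.05,0,-0.04],[0,0,0]],
    [[-0.05,0,0],[0,0,0]],
    [[-0.05,0,0],[0,0,0]],
    [[-0.05,0,0],[0,0,0]],
    [[0,0,0],[0,0,0]],
    [[0,0,0],[0,0,0]],
  ],
  fingers=0.6,
)

```text
time: 11.65
tool_pos: [537.6, -179.4, 235.5]
tcp_rot: [3.141, 0.0, 1.18]
contact_force: [-0.4, -0.3, 0.3]
grip_width: 55.0
finger_force: 0.0
```

```bash
python3 - <<'E'
from h import *
o=bot.get_obs();print(o["tool_pos"],o["tcp_rot"],rk(o["tool_pos"]))
a=bot.capture("top")[130:250,225:385];b=bot.capture("side")[130:250,210:370]
cv2.imwrite("pics/rel.png",cv2.resize(np.hstack([a,b]),None,fx=2.5,fy=2.5,interpolation=cv2.INTER_CUBIC)[:,:,::-1])
E
```

```text
[ 537.58236407 -179.43365342  235.54974218] [3.14147499e+00 3.10202412e-04 1.17985133e+00] [-187.8  -13.9  235.5]
```

View pics/rel.png

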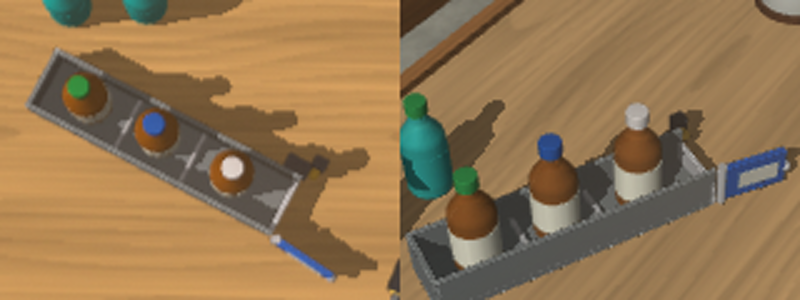

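The bottle stands upright at about (5, 0) in the rack frame (white cap at (232,167) in the top crop). The mates haven't moved and the gate is still open. Now I'll plan the gate sweep.

```bash
python3 - <<'E'
from h import *
H=np.array([-67,38.])
def c(t,g=0,rad=45):
    u=np.array([-np.sin(t),-np.cos(t)]);n=np.array([-np.cos(t),np.sin(t)])
    return H+rad*u+(4+g+10*abs(np.cos(t))+19*abs(np.sin(t)))*n
s=c(1.687,22); pos=O+s[0]*X+s[1]*Y
need([*pos[:2],235],tool(YAW,0)); print("start",s)
p=s
for t in [1.687,1.55,1.4,1.25,1.1,.95,.8,.65,.5,.4,.3,.2]:
    q=c(t,rad=45 if t>.6 else 42);d=q-p;p=q;print(t,q.round(1),"tool",np.round([d[0],-d[1]],1))
print("shut",c(0,rad=42))
E
```

```text
t 11.75 d tool mm [ 87.6 -96.8   0.4] d world [-56.3 117.8  -0.5] rotvec deg [0. 0. 4.]
start [-106.35954315   88.93825359]
1.687 [-108.9   67.1] tool [-2.6 21.9]
1.55 [-112.5   60.3] tool [-3.6  6.8]
1.4 [-115.5   54.4] tool [-3.   5.8]
1.25 [-117.6   47.7] tool [-2.1  6.7]
1.1 [-118.7   40.3] tool [-1.   7.4]
0.95 [-118.3   32.4] tool [0.4 7.9]
0.8 [-116.4   24.3] tool [1.9 8.1]
0.65 [-112.9   16.4] tool [3.5 7.9]
0.5 [-106.3   11.6] tool [6.6 4.7]
0.4 [-102.3    7.3] tool [4.  4.3]
0.3 [-97.7   3.5] tool [4.6 3.8]
0.2 [-92.6   0.3] tool [5.2 3.2]
shut [-81.  -4.]
```

Close the fingers, move beside the gate, then descend.

Call:
servo_tool(
  deltas=[
    [[0.022,-0.0242,0],[0,0,0]],
    [[0.022,-0.0242,0],[0,0,0]],
    [[0.022,-0.0242,0],[0,0,0]],
    [[0.0216,-0.0242,0],[0,0,0]],
    [[0,0,0],[0,0,4]],
    [[0,0,0.05],[0,0,0]],
    [[0,0,0.05],[0,0,0]],
    [[0,0,0.05],[0,0,0]],
    [[0,0,0.04],[0,0,0]],
    [[0,0,0.021],[0,0,0]],
    [[0,0,0],[0,0,0]],
    [[0,0,0],[0,0,0]],
  ],
  fingers=0,
)

```text
time: 13.25
tool_pos: [482.1, -61.6, 25.3]
tcp_rot: [3.14, 0.0, 1.112]
contact_force: [0.5, 0.3, 0.5]
grip_width: 0.6
finger_force: 0.0
```

```bash
python3 - <<'E'
from h import *
o=bot.get_obs();print(rk(o["tool_pos"]),o["tcp_rot"],o["contact_force"],o["grip_width"])
a=bot.capture("top")[150:270,260:420];b=bot.capture("side")[130:250,270:430]
cv2.imwrite("pics/gate.png",cv2.resize(np.hstack([a,b]),None,fx=2.5,fy=2.5,interpolation=cv2.INTER_CUBIC)[:,:,::-1])
E
```

```text
[-106.8   88.2   25.3] [3.14001615e+00 4.66462430e-04 1.11175744e+00] [0.52454011 0.30737993 0.45216459] 0.6318772087719725
```

View pics/gate.png

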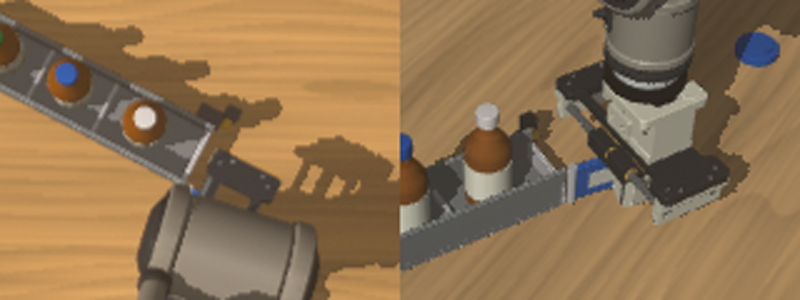

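The shut fingers stand on the gate's outer side (side crop about (628,190), gate at (593,178)) and clear of the bottle. Sweeping now.

Call:
servo_tool(
  deltas=[
    [[-0.0013,0.011,0],[0,0,0]],
    [[-0.0013,0.0109,0],[0,0,0]],
    [[-0.0036,0.0068,0],[0,0,0]],
    [[-0.003,0.0058,0],[0,0,0]],
    [[-0.0021,0.0067,0],[0,0,0]],
    [[-0.001,0.0074,0],[0,0,0]],
    [[0.0004,0.0079,0],[0,0,0]],
    [[0.0019,0.0081,0],[0,0,0]],
    [[0.0035,0.0079,0],[0,0,0]],
    [[0.0066,0.0047,0],[0,0,0]],
    [[0.004,0.0043,0],[0,0,0]],
    [[0.0046,0.0038,0],[0,0,0]],
    [[0.0052,0.0032,0],[0,0,0]],
    [[0,0,0],[0,0,0]],
    [[0,0,0],[0,0,0]],
  ],
)

```text
time: 15.22
tool_pos: [566.6, -88.8, 24.4]
tcp_rot: [3.142, 0.001, 1.111]
contact_force: [0.1, 0.5, 0.1]
grip_width: 0.5
finger_force: 0.0
```

Call:
servo_tool(
  deltas=[
    [[0.003,0.0015,0],[0,0,0]],
    [[0.003,0.0015,0],[0,0,0]],
    [[0.002,0.0005,0],[0,0,0]],
    [[0,0,0],[0,0,0]],
  ],
)

```text
time: 15.72
tool_pos: [572.7, -83.3, 24.2]
tcp_rot: [-3.14, 0.001, 1.11]
contact_force: [-3.3, -1.8, -0.3]
grip_width: 0.1
finger_force: 1.2
```

```bash
python3 - <<'E'
from h import *
o=bot.get_obs();f=o["contact_force"];print(rk(o["tool_pos"]),"force rack",(f@X).round(1),(f@Y).round(1))
E
```

```text
[-86.1  -2.7  24.2] force rack -3.1 2.2
```

Call:
servo_tool(
  deltas=[
    [[0.002,0,0],[0,0,0]],
    [[0.002,0,0],[0,0,0]],
    [[0,0,0],[0,0,0]],
    [[0,0,0],[0,0,0]],
  ],
)

```text
time: 16.23
tool_pos: [575.2, -79.8, 24.3]
tcp_rot: [3.142, 0.001, 1.111]
contact_force: [-2.1, -4.1, -0.2]
grip_width: 0.3
finger_force: 2.3
```

Call:
servo_tool(
  deltas=[
    [[0.002,0,0],[0,0,0]],
    [[0.001,0,0],[0,0,0]],
    [[0,0,0],[0,0,0]],
    [[0,0,0],[0,0,0]],
  ],
)

```text
time: 16.73
tool_pos: [575.3, -79.5, 24.3]
tcp_rot: [-3.141, 0.005, 1.111]
contact_force: [-8.8, -13.5, 1.3]
grip_width: 0.4
finger_force: 8.4
```

```bash
python3 - <<'E'
from h import *
o=bot.get_obs();f=o["contact_force"];print(rk(o["tool_pos"]),"force rack",(f@X).round(1),(f@Y).round(1))
E
```

```text
[-81.5  -3.3  24.3] force rack -16.0 1.9
```

Call:
servo_tool(
  deltas=[
    [[0.0015,0,0],[0,0,0]],
    [[0,0,0],[0,0,0]],
    [[0,0,0],[0,0,0]],
  ],
)

```text
time: 17.1
tool_pos: [575.4, -79.4, 24.3]
tcp_rot: [-3.14, 0.007, 1.111]
contact_force: [-11.6, -19.1, 2.4]
grip_width: 0.2
finger_force: 11.4
```

Call:
servo_tool(
  deltas=[
    [[-0.01,0,0],[0,0,0]],
    [[-0.04,0,0],[0,0,0]],
    [[-0.03,0,0],[0,0,0]],
    [[0,0,-0.05],[0,0,0]],
    [[0,0,-0.05],[0,0,0]],
    [[-0.04,0,-0.05],[0,0,0]],
    [[-0.06,0,0],[0,0,0]],
    [[-0.06,0,0],[0,0,0]],
    [[0,0,0],[0,0,0]],
    [[0,0,0],[0,0,0]],
  ],
)

```text
time: 18.35
tool_pos: [471.6, -289.1, 173.5]
tcp_rot: [3.141, -0.0, 1.11]
contact_force: [0.5, -0.4, 0.3]
grip_width: 0.4
finger_force: 0.0
```

```bash
python3 - <<'E'
from h import *
a=bot.capture("top")[130:250,225:385];b=bot.capture("side")[130:250,210:370]
cv2.imwrite("pics/end.png",cv2.resize(np.hstack([a,b]),None,fx=2.5,fy=2.5,interpolation=cv2.INTER_CUBIC)[:,:,::-1])
E
```

```text
(no output)
```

View pics/end.png

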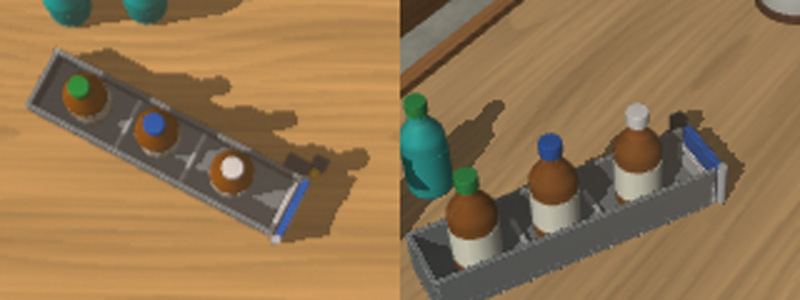

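The gate is across the front, running (277,238) to (306,181) and square to the rack. It hit its stop (position fixed while the force rose to about 22 N) and stayed shut after I backed away. All three bottles stand.

```bash
python3 -c "
from plant import bot
print(bot.close_job())"
```

```text
the job is handed in; nothing more can be done
None
```

The fallen bottle stands upright in its front bay, the blue gate is shut against its stop and stayed shut after I backed off, and the two other bottles stand where they were; I handed the job in at about 18.5 s but got no verdict back.

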